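Slide a walnut blank along the rail into the stop corner of the jig

TASK

Seat the dark walnut blank in the stop jig, ready for marking out: using the fingertips and without picking it up, push it flat up against the rail where it is, then slide it along the rail, keeping it against the rail, into the corner pocket at the left until its end butts on the stop and its side lies flush along the rail. The blank stays flat on the jig throughout, never lifted or tipped, and everything else stays where it is; finish with the robot clear of everything.

Things in the scene. Friction and masses are not known exactly. Their poses are not given: they have to be found in the camera images.
- walnut_centre (a point): centre (half-way up) of the loose dark brown walnut blank, a square stick 20 mm wide (x), 121 mm long (y) and 20 mm high (z), about 45 g, lying flat on the jig's base in front of the rail
- jig: stop jig fixed to the bench: plywood base 160 (x) x 380 (y) x 12 mm; origin under the base's centre, on the bench; z up, +x away from the robot, +y along the rail to the pocket at the robot's left. The rail, 24 mm wide and 12 mm above the base, runs along the far side, working face at x = +50 mm. End stop 16 mm above the base, face at y = +160 mm. Open at the front and right
- pocket_corner (a point): inner corner of the pocket: rail's face, stop's face and base top meet here, 12 mm above the bench; axes as the jig's. The blank is home with its centre at x = -10, y = -60.5, z = +10 mm from here
- pocket_mouth (a point): middle of the pocket's mouth at base top (jig x +37.5, y +125 mm). A cheek 35 mm long, 16 mm above the base, faces the rail; between them the pocket is 25 mm wide and 35 mm deep. The cheek is 20 mm wide, with a slanting lead-in reaching about 15 mm before the mouth
- offcut: thin round reddish-brown wooden offcut, 11 mm thick, 70 mm long (along its y), lying on the jig's base in the front left corner; origin under its centre
- maple_blank: pale square wooden blank 19 x 131 x 19 mm (long along its y), lying on the bench beside the jig; origin under its centre
- padauk_blank: bright red square wooden blank 19 x 126 x 19 mm (long along its y), lying on the bench beside the jig; origin under its centre
- wax_tin: flat round green tin, 77 mm across, 28 mm high, on the bench; origin under its centre
- glue_bottle: small white bottle with blue label and red pointed cap, 34 mm across, 95 mm high, standing on the bench; origin under its centre
- sanding_block: brown sanding block 47 x 85 x 24 mm on the bench; origin under its centre
- walnut_blank: the same walnut blank; origin under its centre, axes as above

How it is judged:
By the outcome, as a careful person would: the job done as asked, in the order asked, and still so for the second after the job is handed in, with the robot touching nothing.
It also fails if it takes over 56 s, if anything falls off the work surface, if the arm or the gripper's body presses on something with over 40 N, if the wrist force passes 120 N, or if a joint passes its speed limit or range.

ROBOT

A 6-joint arm with a two-finger parallel gripper is mounted at the origin on a cart in front of the work surface, level with it; the furniture and walls round the work are solid. World frame = base frame: x ahead of the robot, y to its left, z up, the work surface at z = 0. Lengths are in m, angles in rad, forces in N, time in s.
With the tool pointing down it reaches from about 0.35 to 0.775 m from the base axis. Payload 7.3 kg.
Tool frame: the origin (TCP) lies at the centre of the arm's flange, where the gripper is bolted on; the fingertips stand 178 mm ahead of it and the grasp point (between the pads) lies 159 mm ahead of it; z points along the fingers, y is the line along which they close (so a half turn about z gives the same grasp; the last joint's range is limited). The gripper opens to 92 mm and grips with 3 to 60 N. Pads are 19 mm wide; open, the fingers measure 130 mm over their backs; the gripper's body (75 mm by 190 mm) begins 47 mm behind the grasp point.
Start: joints at [-1.435, 0.342, 1.524, -0, 1.275, -0.146], TCP at [0.146, -0.504, 0.405] pointing down, gripper open.
Joint ranges: [-2.53, 2.53], [-0.77, 2.02], [0.04, 2.7], [-1, 4.14], [0.28, 2.66], [-3.11, 3.11]. Speed limits (rad/s): [2.57, 2.57, 3.14, 3.14, 3.14, 3.14].

INTERFACE

Orientations are given as [roll, pitch, yaw] about the fixed x, y, z axes, in that order (R = Rz(yaw) Ry(pitch) Rx(roll)).
In Python, from cell import telemetry, vision, ticket gives the robot as it stands.
- The arm moves only by the shell command python3 -m crank 'ROWS' [FORCE]. ROWS is JSON, a list of rows, each a list of 5 numbers: the gripper command: -1 is shut, 1 is fully open, values between are in proportion, then the shift along the tool's x, y, z in mm, then the turn about the tool's z in rad. In form: [[fingers, dx, dy, dz, roll], ...]. A call has 1 to 12 rows; each row is the pose to reach, as a shift and turn from the pose commanded when the call began, along the tool's axes at that moment; what a row does not reach only later rows make up. A row lasts 1/12 s, in which the tool goes at most 41.7 mm and 7.16 degrees, less where a joint would pass 70% of its speed; a pose out of reach is approached as far as the arm can. A call with a gripper value outside its range is refused whole. The fingers move at their own pace and stop on an object; FORCE is the grip in N (left out, the last holds). Time passes only in rows, so rows that repeat a pose let the fingers close. It gives the time, the measured TCP pose, the force, the opening and the grip force at its end, in the units of the state.
- telemetry.observe(): the state, without advancing time (a new reading comes with each control period).
- vision.read_camera(name): name is "scene" or "side" or "wrist"; returns (picture, depth): 384x512x3 uint8, red, green, blue; 384x512 float32, m along the optical axis (not along the pixel's ray), 0 where there is no reading.
- vision.get_calibration(name): a dict with "camera_matrix" (3x3 intrinsics, pixels), "dist" ([k1, k2, p1, p2, k3] as OpenCV has them; the pictures are not rectified), "rvec" (rotation vector, rad) and "tvec" (3), from world to camera coordinates, as OpenCV has them. Camera axes: x right, y down, z forward; pixel columns grow to the right and rows downward; lengths in m; the calibration is good to about 2 mm. A picture is of the moment at which its call begins: read the wrist's pose just before it. get_calibration takes no time and is no camera call; for the wrist camera it gives the pose at the moment of the call.
- ticket.hand_in(): hands the job in; it is judged then, once.
The state is a dict: "time": time; "qpos": joint angles; "qvel": joint speeds; "joint_efforts": joint torques, N m; "tool_pos": TCP position; "tool_rot": TCP orientation; "contact_force": force on the tool from outside, world axes, zero at the start; "torque": the same for the moment, N m; "opening": finger opening in m; "grip_force": force on a finger pad.
Only numpy, scipy, OpenCV 4.12 (cv2) and the standard library are available. Lean on these libraries where they do the work, as an engineer would, in place of code of your own. Each camera call takes 0.05 s, during which the arm holds its last target. There are 200 camera calls.

## Working session

There is one attempt and no reset: what is moved stays moved. The work goes in short steps, Python scripts to look and compute and a shell command to move; the robot and the scene stay as the last step left them, time stands still between calls to the robot, and variables do not carry over. Pictures are saved under pics/ and viewed, at most 10 in all, crops included, and the job is handed in when it is done.

```bash
mkdir -p pics; cat > h.py <<'E'
import numpy as np, cv2
from cell import telemetry, vision, ticket
def snap(n,f):
    c=vision.get_calibration(n); p,d=vision.read_camera(n)
    cv2.imwrite('pics/'+f+'.png',cv2.cvtColor(p,cv2.COLOR_RGB2BGR)); np.savez('pics/'+f+'.npz',d=d,p=p,**{k:np.array(v) for k,v in c.items()})
def ray(f,uv,z=None):
    """pixel -> world on plane z, or by depth when z None"""
    s=np.load('pics/'+f+'.npz'); K=s['camera_matrix'];R=cv2.Rodrigues(s['rvec'])[0];t=s['tvec'].reshape(3)
    out=[]
    for u,v in uv:
        x=cv2.undistortPoints(np.array([[[u,v]]],float),K,s['dist'])[0,0]; r=R.T@np.array([x[0],x[1],1]); c=-R.T@t
        k=s['d'][int(round(v)),int(round(u))] if z is None else (z-c[2])/r[2]
        out.append(c+k*r)
    return np.array(out)
E
python3 - <<'E'
from h import *
snap('scene','s1');snap('side','d1');snap('wrist','w1')
a=cv2.imread('pics/s1.png');b=cv2.imread('pics/d1.png')
cv2.imwrite('pics/sd.png',cv2.resize(np.vstack([a,b]),(800,1200))[:600]);
cv2.imwrite('pics/s1b.png',cv2.resize(a,(800,600)));cv2.imwrite('pics/d1b.png',cv2.resize(b,(800,600)))
o=telemetry.observe();print(o)
E
```

```text
{'time': 0.15, 'qpos': array([-1.43501615e+00,  3.42601296e-01,  1.52477652e+00, -1.44609886e-05,
        1.27538350e+00, -1.45969437e-01]), 'qvel': array([ 0.00010997, -0.00186523, -0.00098793,  0.00039522, -0.00064283,
       -0.00072861]), 'joint_efforts': array([ 1.54653197e-03, -4.31469405e+01, -2.44353819e+01,  7.19971675e-02,
        5.37374883e-02, -8.87571036e-05]), 'tool_pos': array([ 0.14599255, -0.50420428,  0.40419179]), 'tool_rot': array([-3.14043441e+00, -1.56300992e-04,  2.81753739e-01]), 'contact_force': array([0.34721674, 0.81463173, 0.06164945]), 'torque': array([ 0.02057678,  0.00841352, -0.01067676]), 'grip_force': 0.0, 'opening': 0.09173690597863428}
```

View pics/s1b.png

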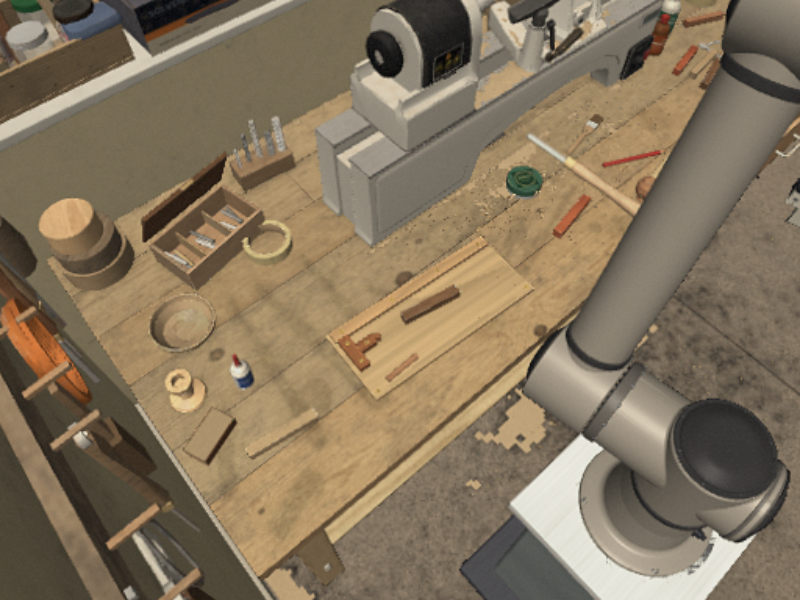

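View pics/d1b.png

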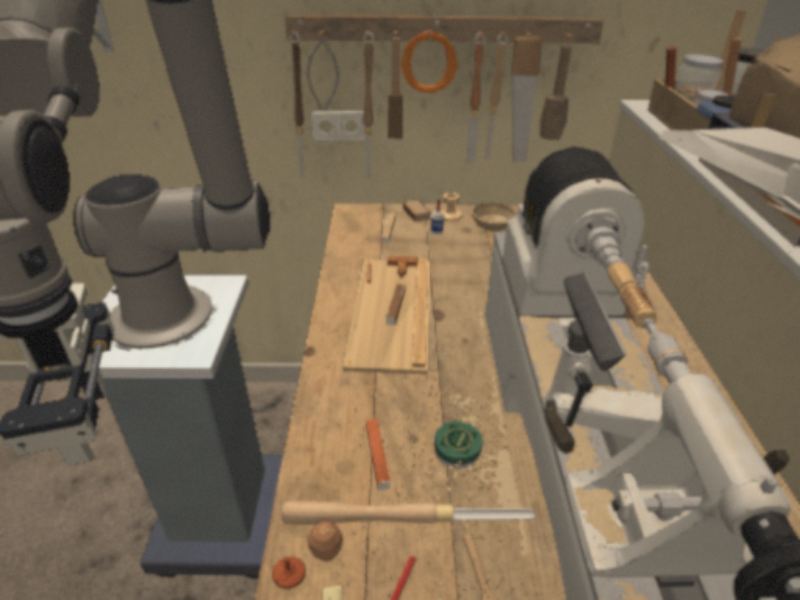

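The scene view shows the jig at about (430,315), with the pocket at its left (355,345) and the walnut at (430,303). The lathe stands behind it. I'll enlarge the jig.

```bash
python3 - <<'E'
from h import *
a=cv2.imread('pics/s1.png')[145:260,200:350]
cv2.imwrite('pics/c1.png',cv2.resize(a,None,fx=5.2,fy=5.2,interpolation=cv2.INTER_CUBIC))
E
```

```text
(no output)
```

View pics/c1.png

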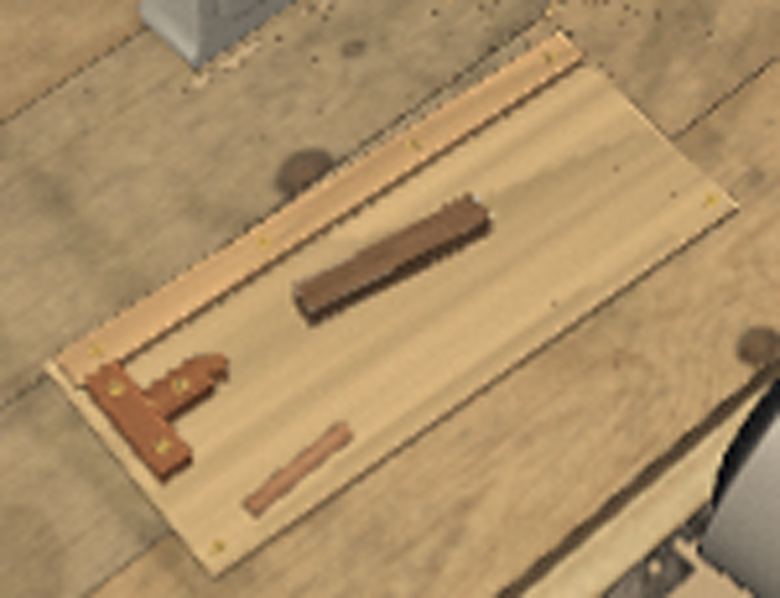

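The crop shows the walnut's top corners at about (297,290), (470,197), (490,218), (316,308). The base's front corners are at (215,572) and (740,207), and the rail's face edge runs from (583,57) to (120,363).

```bash
python3 - <<'E'
from h import *
np.set_printoptions(precision=4,suppress=True)
f=lambda L,z:ray('s1',[(u/5.2+200-.4,v/5.2+145-.4) for u,v in L],z)
w=f([(297,290),(470,197),(490,218),(316,308)],.032);print('walnut',w,w.mean(0))
b=f([(215,572),(740,207)],.012);print('basefront',b)
r=f([(583,57),(120,363)],.024);print('rail',r)
s=f([(190,458),(225,365),(148,385),(85,378)],.028);print('stop corner,cheek tip,stop/cheek,stop rail',s)
o=f([(250,507),(345,432)],.018);print('off',o)
for q in(b[0]-b[1],r[1]-r[0],(w[0]+w[3]-w[1]-w[2])):print(np.arctan2(-q[0],q[1]))
E
```

```text
walnut [[ 0.5143  0.0713  0.032 ]
 [ 0.4962 -0.0437  0.032 ]
 [ 0.4784 -0.0424  0.032 ]
 [ 0.4987  0.0709  0.032 ]] [0.4969 0.014  0.032 ]
basefront [[ 0.4221  0.2078  0.012 ]
 [ 0.3967 -0.1678  0.012 ]]
rail [[ 0.5282 -0.1688  0.024 ]
 [ 0.5463  0.1717  0.024 ]]
stop corner,cheek tip,stop/cheek,stop rail [[0.4751 0.1803 0.028 ]
 [0.5059 0.1304 0.028 ]
 [0.5238 0.1698 0.028 ]
 [0.5495 0.1929 0.028 ]]
off [[0.4362 0.1718 0.018 ]
 [0.4364 0.1046 0.018 ]]
-0.06766724498184672
-0.05298803007880016
-0.16673184692988455
```

```bash
python3 -m crank '[[0.5,25,-24,0,0.03],[0.5,55,-53,0,0.06],[0.5,84,-81,0,0.1],[0.5,113,-109,0,0.14],[0.5,142,-138,0,0.18],[0.5,171,-166,0,0.22],[0.5,200,-194,0,0.26],[0.5,229,-222,0,0.3],[0.5,258,-250,0,0.34],[0.5,287,-278,0,0.34],[0.5,312,-303,0,0.34],[0.5,325,-315,0,0.34]]'
```

```text
time: 1.15
tool_pos: [0.3713, -0.1083, 0.4047]
tool_rot: [-3.141, -0.0, -0.056]
contact_force: [0.1, -0.3, -0.6]
opening: 0.0688
grip_force: 0.0
```

```bash
python3 -m crank '[[0.5,12,-20,0,0],[0.5,28,-48,0,0],[0.5,46,-78,0,0],[0.5,62,-105,0,0],[0.5,72,-122,0,0],[0.5,72,-122,0,0],[0.5,72,-122,0,0]]'; python3 - <<'E'
from h import *
snap('wrist','w2');cv2.imwrite('pics/w2b.png',cv2.resize(cv2.imread('pics/w2.png'),(800,600),interpolation=cv2.INTER_CUBIC));print(telemetry.observe()['tool_pos'])
E
```

```text
time: 1.73
tool_pos: [0.4497, 0.0069, 0.4043]
tool_rot: [3.141, 0.001, -0.056]
contact_force: [-0.6, 0.2, 0.3]
opening: 0.069
grip_force: 0.0
[0.44932261 0.00628819 0.40432795]
```

View pics/w2b.png

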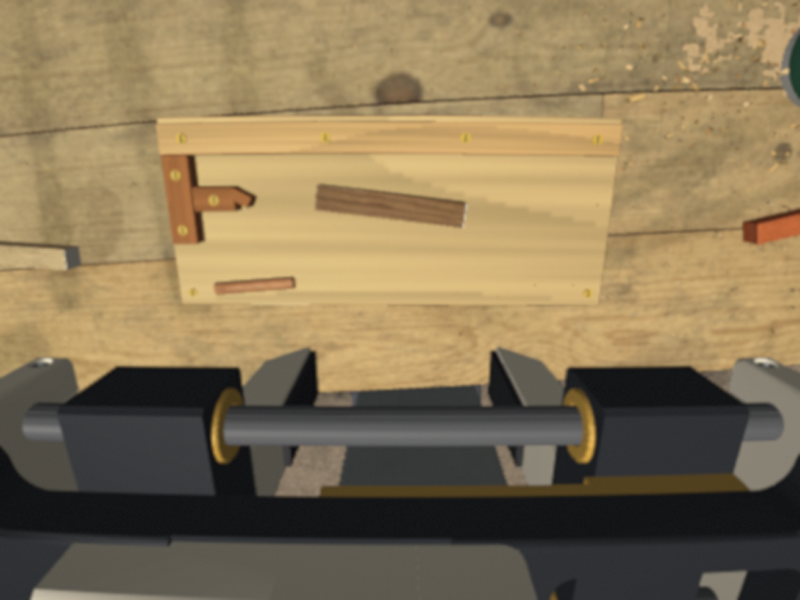

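The wrist view shows the whole jig. The rail's face edge runs from (197,155) to (616,156), the walnut's top corners are at about (318,184), (466,202), (463,227) and (317,208), and the base's front corners are at (182,304) and (600,303).

```bash
python3 - <<'E'
from h import *
np.set_printoptions(precision=4,suppress=True)
f=lambda L,z:ray('w2',[((u+.5)*.64-.5,(v+.5)*.64-.5) for u,v in L],z)
r=f([(197,155),(616,156)],.024);b=f([(182,304),(600,303)],.012);w=f([(318,184),(466,202),(463,227),(317,208)],.032);s=f([(191,157),(194,183),(203,240)],.028)
far=f([(158,119),(622,121)],.024)
print(r,b,far,w,w.mean(0))
q=r[0]-r[1];yaw=np.arctan2(-q[0],q[1]);print('yaw',yaw,[np.arctan2(-k[0],k[1]) for k in (b[0]-b[1],far[0]-far[1],w[0]-w[1],w[3]-w[2])])
J=np.array([[np.cos(yaw),np.sin(yaw)],[-np.sin(yaw),np.cos(yaw)]])
for n,k in dict(rail=r,front=b,far=far,waln=w,stop=s,cen=w.mean(0)[None],tcp=np.array([[.4493,.0063,0]])).items():print(n,(J@(k[:,:2]-b[:,:2].mean(0)).T).T*1000-[80,0])
E
```

```text
[[ 0.5481  0.164   0.024 ]
 [ 0.5289 -0.1701  0.024 ]] [[ 0.4221  0.2074  0.012 ]
 [ 0.4019 -0.1713  0.012 ]] [[ 0.5773  0.1904  0.024 ]
 [ 0.5552 -0.1731  0.024 ]] [[ 0.5197  0.068   0.032 ]
 [ 0.4992 -0.048   0.032 ]
 [ 0.4795 -0.0453  0.032 ]
 [ 0.5012  0.0708  0.032 ]] [0.4999 0.0114 0.032 ]
yaw -0.057472344276985436 [np.float64(-0.05328819347683816), np.float64(-0.060625970609411536), np.float64(-0.1745588177386403), np.float64(-0.18455073916713244)]
rail [[  47.5821  153.4956]
 [  47.5821 -181.1122]]
front [[ -80.7933  189.5844]
 [ -79.2067 -189.5844]]
far [[  75.1717  181.5889]
 [  74.0233 -182.5725]]
waln [[ 24.6825  56.0182]
 [ 10.922  -60.9687]
 [ -8.91   -59.3648]
 [  6.0544  57.758 ]]
stop [[ 46.0028 156.6924]
 [ 25.9844 156.7617]
 [-20.0221 155.0822]]
cen [[ 8.1872 -1.6393]]
tcp [[-42.0451  -9.5969]]
```

```bash
python3 -m crank '[[0.5,0,-4,20,0],[0.5,0,-8,50,0],[0.5,0,-8,80,0],[0.5,0,-8,110,0],[0.5,0,-8,140,0],[0.5,0,-8,165,0],[0.5,0,-8,185,0],[0.5,0,-8,197,0],[0.5,0,-8,204,0],[0.5,0,-8,207,0],[0.5,0,-8,207,0],[0.5,0,-8,207,0]]'; python3 - <<'E'
from h import *
snap('wrist','w3');cv2.imwrite('pics/w3b.png',cv2.resize(cv2.imread('pics/w3.png'),(800,600),interpolation=cv2.INTER_CUBIC));print(telemetry.observe()['tool_pos'])
E
```

```text
time: 2.78
tool_pos: [0.4502, 0.0138, 0.1984]
tool_rot: [3.141, -0.001, -0.059]
contact_force: [0.6, 0.6, 1.0]
opening: 0.0686
grip_force: 0.0
[0.45033003 0.01394228 0.19855535]
```

View pics/w3b.png

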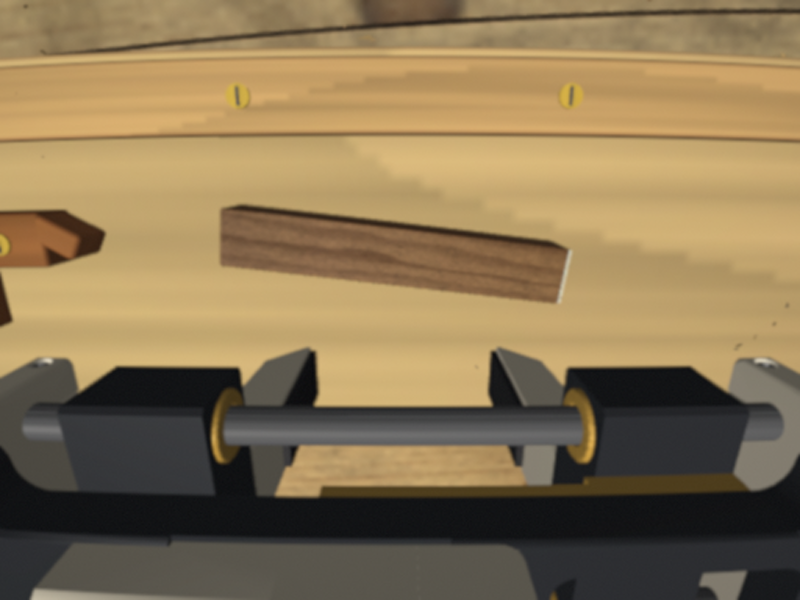

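The open fingertips, at (300,350) and (510,350), straddle the blank, which spans columns 220–570. The cheek's tip at (105,235) is clear of them. Now push towards the rail.

```bash
python3 -m crank '[[0.5,8,0,0,0],[0.5,15,0,0,0],[0.5,19,0,0,0],[0.5,22,0,0,0],[0.5,25,0,0,0],[0.5,28,0,0,0],[0.5,31,0,0,0],[0.5,34,0,0,0],[0.5,37,0,0,0],[0.5,40,0,0,0],[0.5,43,0,0,0],[0.5,46,0,0,0]]'; python3 -m crank '[[0.5,2,0,0,0],[0.5,4,0,0,0],[0.5,6,0,0,0],[0.5,7,0,0,0],[0.5,8,0,0,0],[0.5,9,0,0,0],[0.5,10,0,0,0],[0.5,11,0,0,0],[0.5,11,0,0,0]]'
```

```text
time: 3.83
tool_pos: [0.4962, 0.0115, 0.1977]
tool_rot: [3.142, 0.0, -0.058]
contact_force: [0.1, -0.1, -0.5]
opening: 0.0686
grip_force: 0.1
time: 4.58
tool_pos: [0.5071, 0.0109, 0.1977]
tool_rot: [3.141, -0.0, -0.058]
contact_force: [0.1, 0.6, 0.2]
opening: 0.0686
grip_force: 0.0
```

```bash
python3 -m crank '[[0.5,1,0,0,0],[0.5,2,0,0,0],[0.5,3,0,0,0],[0.5,3,0,0,0]]'; python3 -m crank '[[0.5,0.7,0,0,0],[0.5,1.4,0,0,0],[0.5,1.4,0,0,0],[0.5,1.4,0,0,0]]'; python3 - <<'E'
from h import *
snap('wrist','w4');cv2.imwrite('pics/w4b.png',cv2.resize(cv2.imread('pics/w4.png'),(800,600),interpolation=cv2.INTER_CUBIC));print(telemetry.observe()['tool_pos'])
E
```

```text
time: 4.92
tool_pos: [0.5096, 0.0108, 0.1976]
tool_rot: [3.142, 0.002, -0.058]
contact_force: [-4.0, 0.1, 1.7]
opening: 0.0687
grip_force: 1.4
time: 5.25
tool_pos: [0.5101, 0.0108, 0.1974]
tool_rot: [-3.142, 0.004, -0.058]
contact_force: [-6.0, -1.0, 4.8]
opening: 0.0688
grip_force: 3.6
[0.5101063  0.01078123 0.19744898]
```

View pics/w4b.png

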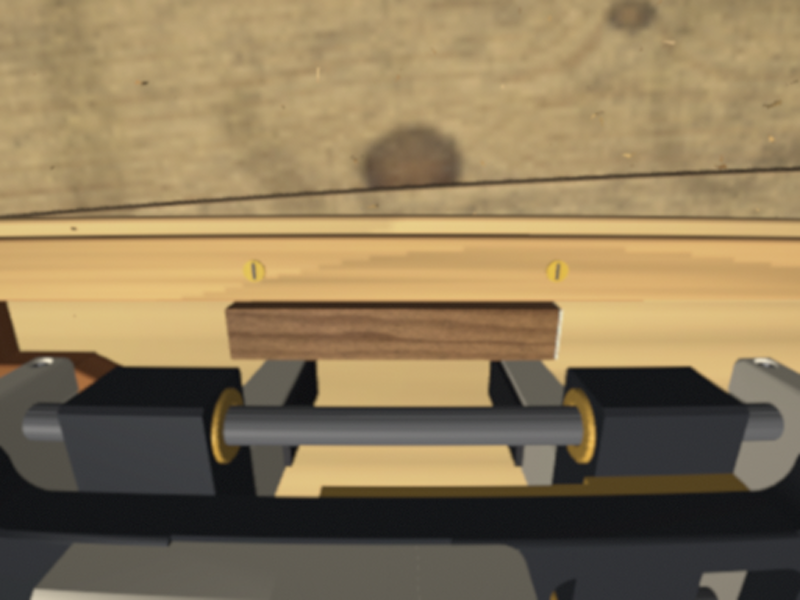

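The walnut now lies flush along the rail, with its top spanning (228,305) to (560,305) and contact at both fingers. Next I'll locate its right end, then back off.

```bash
python3 - <<'E'
from h import *
np.set_printoptions(precision=4,suppress=True)
yaw=-.0575;J=np.array([[np.cos(yaw),np.sin(yaw)],[-np.sin(yaw),np.cos(yaw)]])
w=ray('w4',[((u+.5)*.64-.5,(v+.5)*.64-.5) for u,v in [(228,308),(560,308),(557,358),(231,358)]],.032)
print((J@(w[:,:2]-[.5101,.0108]).T).T*1000)
E
python3 -m crank '[[0.5,-3,0,0,0],[0.5,-10,0,0,0],[0.5,-20,0,0,0],[0.5,-28,0,-10,0],[0.2,-30,0,-30,0],[0,-30,5,-40,0],[-0.5,-30,30,-40,0],[-1,-30,60,-40,0],[-1,-25,85,-40,0],[-1,-15,100,-40,0],[-1,-10,105,-40,0],[-1,-10,105,-40,0]]'
```

```text
[[ 30.571   59.8732]
 [ 30.4996 -57.0701]
 [ 11.2778 -58.0521]
 [ 11.3336  61.1091]]
time: 6.3
tool_pos: [0.4962, -0.095, 0.2379]
tool_rot: [3.141, -0.002, -0.06]
contact_force: [-0.4, -0.0, 0.1]
opening: 0.0201
grip_force: 0.0
```

```bash
python3 -m crank '[[-1,8,0,0,0],[-1,16,0,0,0],[-1,22,0,0,0],[-1,24,0,10,0],[-1,24,0,22,0],[-1,24,0,32,0],[-1,24,0,38,0],[-1,24,0,40,0],[-1,24,0,40,0]]'; python3 -m crank '[[-1,0,-3,0,0],[-1,0,-7,0,0],[-1,0,-11,0,0],[-1,0,-14,0,0],[-1,0,-17,0,0],[-1,0,-20,0,0],[-1,0,-22,0,0],[-1,0,-24,0,0],[-1,0,-26,0,0],[-1,0,-28,0,0],[-1,0,-30,0,0]]'; python3 - <<'E'
from h import *
snap('wrist','w5');cv2.imwrite('pics/w5b.png',cv2.resize(cv2.imread('pics/w5.png'),(800,600),interpolation=cv2.INTER_CUBIC))
E
```

```text
time: 7.05
tool_pos: [0.519, -0.0948, 0.1969]
tool_rot: [-3.141, 0.002, -0.058]
contact_force: [0.1, 0.3, 1.0]
opening: 0.0002
grip_force: 0.0
time: 7.97
tool_pos: [0.521, -0.0649, 0.1977]
tool_rot: [3.141, -0.0, -0.058]
contact_force: [0.4, -0.5, 0.1]
opening: 0.0003
grip_force: 0.0
```

View pics/w5b.png

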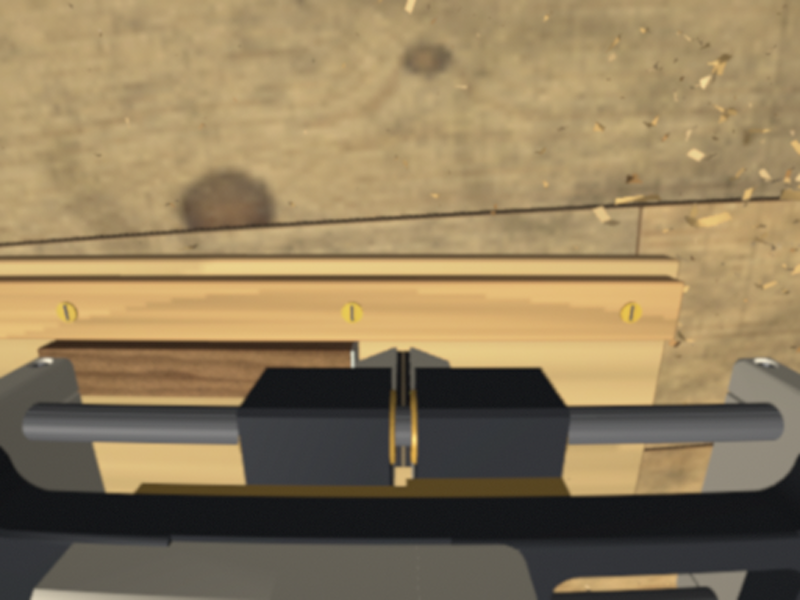

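The closed fingers, with their edge at (358,358), touch the blank's end at (355,355). The blank is still flush on the rail. Now slide it.

```bash
python3 -m crank '[[-1,0,-2,0,0],[-1,0,-4,0,0],[-1,0.2,-7,0,0],[-1,0.3,-10,0,0],[-1,0.4,-13,0,0],[-1,0.5,-16,0,0],[-1,0.6,-19,0,0],[-1,0.7,-22,0,0],[-1,0.8,-25,0,0],[-1,0.9,-27,0,0],[-1,1,-29,0,0],[-1,1,-30,0,0]]'; python3 - <<'E'
from h import *
snap('wrist','w6');cv2.imwrite('pics/w6b.png',cv2.resize(cv2.imread('pics/w6.png'),(800,600),interpolation=cv2.INTER_CUBIC))
E
```

```text
time: 9.02
tool_pos: [0.5236, -0.0349, 0.1977]
tool_rot: [3.141, 0.0, -0.058]
contact_force: [-1.8, -0.9, 2.2]
opening: 0.0004
grip_force: 1.2
```

View pics/w6b.png

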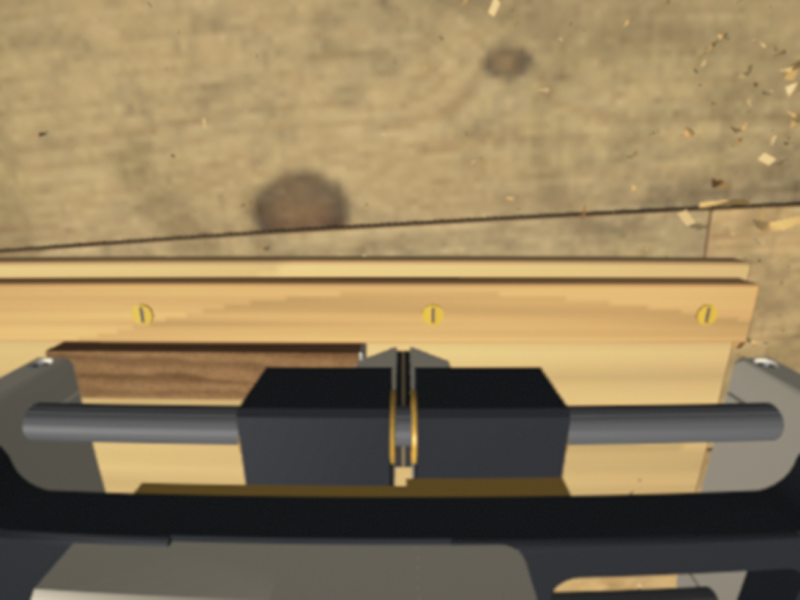

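Contact is good: the blank has slid about 26 mm and its far edge, at row 343, is still level along the rail. About 70 mm remain.

```bash
python3 -m crank '[[-1,0,-2,0,0],[-1,0,-5,0,0],[-1,0,-8,0,0],[-1,0,-11,0,0],[-1,0,-14,0,0],[-1,0,-17,0,0],[-1,0,-20,0,0],[-1,0,-23,0,0],[-1,0,-26,0,0],[-1,0,-28,0,0],[-1,0,-30,0,0],[-1,0,-31,0,0]]';  python3 - <<'E'
from h import *
yaw=-.0575;J=np.array([[np.cos(yaw),np.sin(yaw)],[-np.sin(yaw),np.cos(yaw)]])
snap('wrist','w7');snap('scene','s7')
for n in('w6','w7'):
    g=cv2.imread(f'pics/{n}.png').mean(2)
    # far edge of blank: first dark row near rows 205..235 at several cols
    print(n,[(c,int(np.argmin(g[212:232,c])+212),round(float(g[212:232,c].min()))) for c in range(20,250,15)])
E
```

```text
time: 10.07
tool_pos: [0.5255, -0.0039, 0.1977]
tool_rot: [3.142, -0.0, -0.058]
contact_force: [-0.8, -2.0, 1.9]
opening: 0.0006
grip_force: 1.4
w6 [(20, 231, 122), (35, 223, 50), (50, 221, 40), (65, 221, 41), (80, 221, 39), (95, 221, 40), (110, 222, 40), (125, 222, 41), (140, 221, 42), (155, 222, 40), (170, 222, 41), (185, 222, 42), (200, 223, 42), (215, 222, 44), (230, 221, 56), (245, 227, 95)]
w7 [(20, 231, 122), (35, 223, 50), (50, 221, 40), (65, 221, 39), (80, 221, 40), (95, 222, 40), (110, 222, 40), (125, 222, 40), (140, 222, 39), (155, 222, 39), (170, 222, 41), (185, 222, 41), (200, 222, 42), (215, 222, 43), (230, 221, 54), (245, 229, 95)]
```

```bash
python3 -m crank '[[-1,0,-2,0,0],[-1,0,-5,0,0],[-1,0,-8,0,0],[-1,0,-11,0,0],[-1,0,-14,0,0],[-1,0,-17,0,0],[-1,0,-20,0,0],[-1,0,-23,0,0],[-1,0,-26,0,0],[-1,0,-28,0,0],[-1,0,-30,0,0],[-1,0,-31,0,0]]'; python3 -m crank '[[-1,0,-1,0,0],[-1,0,-2,0,0],[-1,0,-3,0,0],[-1,0,-4,0,0],[-1,0,-5,0,0],[-1,0,-5,0,0]]'
```

```text
time: 11.17
tool_pos: [0.5274, 0.027, 0.1977]
tool_rot: [3.142, -0.0, -0.058]
contact_force: [-0.2, -0.7, 1.2]
opening: 0.0003
grip_force: 0.6
time: 11.67
tool_pos: [0.5276, 0.0319, 0.1977]
tool_rot: [3.142, -0.0, -0.058]
contact_force: [0.0, -1.1, 1.2]
opening: 0.0004
grip_force: 0.6
```

```bash
python3 -m crank '[[-1,0,-1,0,0],[-1,0,-1.5,0,0],[-1,0,-2,0,0],[-1,0,-2,0,0]]';  python3 -m crank '[[-1,0,-0.7,0,0],[-1,0,-1.4,0,0],[-1,0,-2,0,0],[-1,0,-2,0,0]]'; python3 -m crank '[[-1,0,-0.7,0,0],[-1,0,-1.4,0,0],[-1,0,-1.4,0,0]]'
```

```text
time: 12.0
tool_pos: [0.5277, 0.0338, 0.1977]
tool_rot: [3.141, -0.0, -0.058]
contact_force: [0.2, -0.6, 1.7]
opening: 0.0004
grip_force: 0.7
time: 12.33
tool_pos: [0.5278, 0.0359, 0.1977]
tool_rot: [3.142, -0.0, -0.058]
contact_force: [0.2, -1.2, 1.1]
opening: 0.0006
grip_force: 0.7
time: 12.58
tool_pos: [0.5279, 0.0373, 0.1977]
tool_rot: [3.142, 0.0, -0.058]
contact_force: [0.5, -0.1, 1.2]
opening: 0.0002
grip_force: 0.7
```

```bash
python3 -m crank '[[-1,0,-0.7,0,0],[-1,0,-1.4,0,0],[-1,0,-1.4,0,0]]';  python3 -m crank '[[-1,0,-0.7,0,0],[-1,0,-1.4,0,0],[-1,0,-1.4,0,0]]'; python3 -m crank '[[-1,0,-0.7,0,0],[-1,0,-1.4,0,0],[-1,0,-1.4,0,0]]'
```

```text
time: 12.83
tool_pos: [0.528, 0.0384, 0.1977]
tool_rot: [3.141, 0.0, -0.058]
contact_force: [-0.6, -3.1, 1.6]
opening: 0.0004
grip_force: 1.6
time: 13.08
tool_pos: [0.5281, 0.039, 0.1977]
tool_rot: [3.14, 0.0, -0.058]
contact_force: [-0.9, -9.7, 2.5]
opening: 0.0004
grip_force: 3.8
time: 13.33
tool_pos: [0.5282, 0.0396, 0.1979]
tool_rot: [3.138, 0.0, -0.058]
contact_force: [-2.1, -14.2, 3.8]
opening: 0.0009
grip_force: 6.2
```

The force climbed to 14 N, so the blank is butted on the stop. Back off and look.

```bash
python3 -m crank '[[-1,0,2,0,0],[-1,0,5,0,0],[-1,-1,10,0,0],[-1,-2,20,0,0],[-1,-5,30,-15,0],[-1,-10,30,-45,0],[-1,-20,30,-80,0],[-1,-40,20,-110,0],[-1,-55,0,-130,0],[-1,-60,-15,-140,0],[-1,-60,-20,-140,0],[-1,-60,-20,-140,0]]'; python3 - <<'E'
from h import *
snap('wrist','w8');print(telemetry.observe()['tool_pos']);cv2.imwrite('pics/w8b.png',cv2.resize(cv2.imread('pics/w8.png')[20:230,20:300],(800,600),interpolation=cv2.INTER_CUBIC))
E
```

```text
time: 14.33
tool_pos: [0.4693, 0.0653, 0.3379]
tool_rot: [-3.142, -0.001, -0.057]
contact_force: [0.4, 0.3, -0.2]
opening: 0.0005
grip_force: 0.0
[0.46945371 0.06470218 0.33709325]
```

View pics/w8b.png

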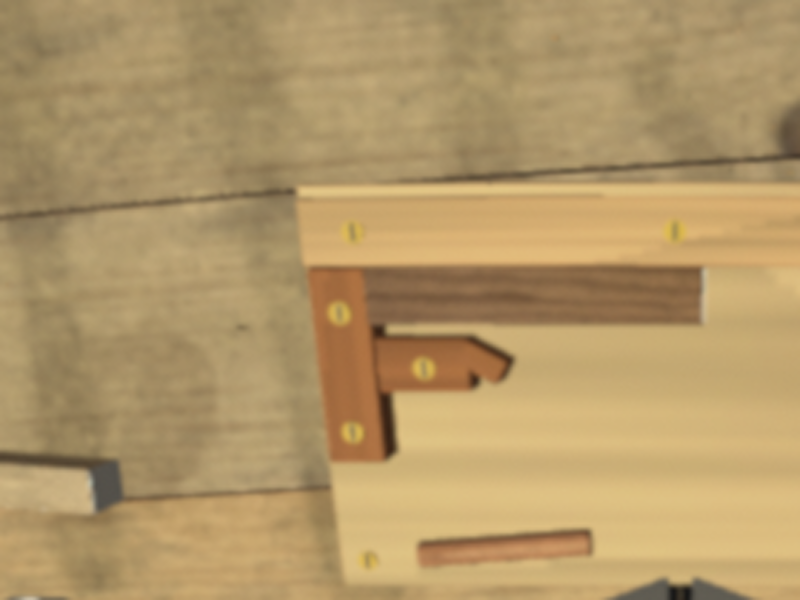

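The walnut, from (365,268) to (703,322), butts on the stop and lies flush along the rail. The offcut is undisturbed and the arm is clear.

```bash
python3 -c "
from cell import ticket;print(ticket.hand_in())"
```

```text
the job is handed in; nothing more can be done
None
```

The walnut blank is seated in the corner pocket, its end on the stop and its side flush along the rail; the job is handed in with the robot clear, but no verdict came back.

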